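Set the bench timer without letting it swivel, then start it

ROBOT

A 6-joint arm with a two-finger parallel gripper is mounted at the origin on a cart in front of the work surface, level with it; the furniture and walls round the work are solid. World frame = base frame: x ahead of the robot, y to its left, z up, the work surface at z = 0. Lengths are in m, angles in rad, forces in N, time in s.
With the tool pointing down it reaches from about 0.225 to 0.875 m from the base axis. Payload 3.4 kg.
Tool frame: the origin (TCP) lies at the very end of the fingers, on their centre line; the grasp point (between the pads) lies 19 mm behind it; z points along the fingers, y is the direction in which the jaws open and shut (so a half turn about z gives the same grasp; the last joint's range is limited). The gripper opens to 85 mm and grips with 20 to 120 N. Pads are 22 mm wide; open, the fingers measure 114 mm over their backs; the gripper's body (76 mm by 85 mm) begins 54 mm behind the grasp point. The pads swing forward as they close: fully open they stand 13 mm farther back than shut.
Start: joints at [-1.279, 0.276, 1.505, -0, 1.361, -0.121], TCP at [0.231, -0.527, 0.231] pointing down, gripper open.
Joint ranges: [-2.89, 2.89], [-0.75, 2.08], [0.22, 2.7], [-1.18, 4.32], [0.11, 2.71], [-2.7, 2.7]. Speed limits (rad/s): [2.57, 2.57, 3.14, 3.14, 3.14, 3.14].

INTERFACE

Orientations are given as a rotation vector (axis times angle).
In Python, from plant import ctrl gives the robot as it stands.
- The arm moves only by the shell command python3 -m pendant 'ROWS' [FORCE]. ROWS is JSON, a list that holds one entry, the list of rows, each a list of 5 numbers: the finger opening in mm, from 0 to 85.4, then the shift along the tool's x, y, z in units of 50 mm (1.0 is 50 mm), then the turn about the tool's z in rad. A call has 1 to 20 rows; each row is the pose to reach, as a shift and turn from the pose commanded when the call began, along the tool's axes at that moment; what a row does not reach only later rows make up. A row lasts 1/8 s, in which the tool goes at most 62.5 mm and 10.7 degrees, less where a joint would pass 70% of its speed; a pose out of reach is approached as far as the arm can. A call with a gripper value outside its range is refused whole. The fingers move at their own pace and stop on an object; FORCE is the grip in N (left out, the last holds). Time passes only in rows, so rows that repeat a pose let the fingers close. It gives the time, the measured TCP pose, the force and the opening at its end, in the units of the state.
- ctrl.read_state(): the state, without advancing time (a new reading comes with each control period).
- ctrl.capture(name): name is "scene" or "top" or "wrist"; returns the picture (384x512x3 uint8, red, green, blue); there is no depth.
- ctrl.get_calibration(name): a dict with "mtx" (3x3 intrinsics, pixels), "world_to_cam" (4x4, takes a point from world to camera coordinates). Camera axes: x right, y down, z forward; pixel columns grow to the right and rows downward; lengths in m; the calibration is good to about 2 mm. A picture is of the moment at which its call begins: read the wrist's pose just before it. get_calibration takes no time and is no camera call; for the wrist camera it gives the pose at the moment of the call.
- ctrl.hand_in(): hands the job in, once; it reports no verdict.
Trained networks look in the newest picture that a camera, given by its name, has taken for a name from the list of things; names that differ only in an ending like _2 or _b are one class to them, and where a whole thing is asked for, a point or a joint stands for the part that bears it (a point fixed in the world has none). Each returns a list of dicts, best first, with "score" (0 to 1); they miss things now and then, are a little off and sometimes report something else, mostly with a low value. They report only what shows in the picture. A call takes as long as a camera call.
- ctrl.look_for(camera, target): "xy" ([column, row] in pixels, amid what is visible of it).
- ctrl.landmark_of(camera, target): "xy" ([column, row] in pixels: a listed point, or the origin of a listed thing).
The state is a dict: "time": time; "q": joint angles; "dq": joint speeds; "effort": joint torques, N m; "position": TCP position; "tcp_rot": TCP orientation; "wrist_force": force on the tool from outside, world axes, zero at the start; "torque": the same for the moment, N m; "grip_width": finger opening in m.
Only numpy, scipy, OpenCV 4.12 (cv2) and the standard library are available. Lean on these libraries where they do the work, as an engineer would, in place of code of your own. Each camera call takes 0.05 s, during which the arm holds its last target. There are 200 camera calls.

TASK

Set and start the glue-curing timer that stands loose on the steel plate: grip its knob, press it down firmly but not hard so that the light case does not swivel or slide, and turn it until the pointer lines up with the long raised rib. Then push the start plunger fully down. Leave the case standing where and as it stood, and do not disturb the bearing, the coupler and the carton beside it.

Things in the scene. Friction and masses are not known exactly. Their poses are not given: they have to be found in the camera images.
- timer: bench timer: flat grey box, black top, 100 (own x) x 140 (own y) x 44 mm high, about 0.3 kg, loose on the plate. Origin: centre, level with the soles of its 4 feet (x +-30, y +-50 mm); z up. On top, at own x = 0: knob at y +28 mm, start plunger at y -42 mm. Unless pressed down, it turns along with its knob; 14 to 24 N on the knob holds it. It must not shift over 15 mm.
- knob_axis (a point): point on the case's black top, 44 mm above the soles, on the knob's vertical axis; fixed to the case, axes as the timer's. The black knob above: a round cap 46 mm across, 12 mm high, on it an upright bar grip 44 long, 12 thick, 32 mm high, centred on the axis. A thin metal pointer at one end of the bar, low on the cap, reaches 35 mm out. Bar top: 48 to 58 mm above this point.
- dial (a joint): turn of the knob, rad, anticlockwise from above positive. 0: pointer along the timer's +x, at the long rib; the bar lies along the pointer. Starts at -1.25 to -0.55, range -1.6 to 1.4, stays where left, resists with 0.32 N m. Pressed down, the knob first sinks through 0 to 10 mm of unknown loose play (1 N), then meets a firm rubber stop (about 12 N/mm).
- long_rib (a point): centre of the top of the long raised metal rib (11 x 4 mm, 5 mm proud) on the case's top, 41.5 mm from the knob's axis towards the timer's own +x; the other scale ribs round the knob are short and low
- start_collar (a point): centre of the top of the flat metal collar (26 mm across, 3.5 mm high) round the start plunger, fixed to the case
- plunger_top (a point): centre of the top of the start plunger, a round metal pin 18 mm across that stands 12 mm above the case's top when out and 6 mm when fully in
- start (a joint): how far the start plunger is pushed in, m: 0 out, 0.006 fully in (hard stop). It resists with about 3 N and stays where it is left.
- plate: smooth steel plate 150 x 190 x 4 mm, fixed to the worktop, under the timer. Origin: centre of its underside, on the worktop. The timer is damaged if it bears on the plate with more than 30 N, its own weight of 2 to 5 N included.
- bearing: ball bearing lying flat, 47 mm across, 14 mm high, bystander beside the plate. Origin: centre of its underside
- coupler: small brass air coupler lying down, 24 x 53 x 23 mm, bystander. Origin: centre of its underside
- carton: small brown carton 40 x 60 x 30 mm, bystander. Origin: centre of its underside

How it is judged:
By the outcome, as a careful person would: the job done as asked, in the order asked, and still so for the second after the job is handed in, with the robot touching nothing.
It also fails if it takes over 72 s, if anything falls off the work surface, if the arm or the gripper's body presses on something with over 40 N, if the wrist force passes 120 N, or if a joint passes its speed limit or range.

## Working session

There is one attempt and no reset: what is moved stays moved. The work goes in short steps, Python scripts to look and compute and a shell command to move; the robot and the scene stay as the last step left them, time stands still between calls to the robot, and variables do not carry over. Pictures are saved under pics/ and viewed, on a budget of 10 in all, crops included, one or two more only if the job needs it, and the job is handed in when it is done.

```bash
mkdir -p pics; ls; cat > h.py <<'E'
import numpy as np, cv2
from plant import ctrl
from scipy.spatial.transform import Rotation as R
def pix2w(cam,xy,z,c=None):
    c=c or ctrl.get_calibration(cam); K=np.array(c["mtx"]);T=np.array(c["world_to_cam"])
    r=T[:3,:3].T@np.linalg.solve(K,[*xy,1]); o=-T[:3,:3].T@T[:3,3]
    return o+r*(z-o[2])/r[2]
def w2pix(cam,p,c=None):
    c=c or ctrl.get_calibration(cam); q=(np.array(c["world_to_cam"])@[*p,1])[:3]; q=np.array(c["mtx"])@q; return q[:2]/q[2]
def save(im,n): cv2.imwrite(f"pics/{n}.png",cv2.cvtColor(im,cv2.COLOR_RGB2BGR))
Z=dict(timer=.004,knob_axis=.048,long_rib=.053,start_collar=.0515,plunger_top=.060,bearing=0,coupler=0,carton=0)
E
cat > a.py <<'E'
from h import *
ims=[]
for cam in("scene","top"):
    ims.append(ctrl.capture(cam))
    for t,z in Z.items():
        for d in ctrl.landmark_of(cam,t)[:1]:
            print(cam,t,round(d["score"],2),np.round(d["xy"],1),np.round(pix2w(cam,d["xy"],z),4))
save(cv2.resize(np.vstack(ims),(448,600*1)) if 0 else ims[0],"s1"); save(ims[1],"t1")
s=ctrl.read_state();print(s["time"],s["position"],s["tcp_rot"],s["wrist_force"])
E
python3 a.py
```

```text
pics
scene timer 0.92 [286.8 219.9] [0.5035 0.152  0.004 ]
scene knob_axis 0.93 [286.1 212.6] [0.4923 0.1704 0.048 ]
scene long_rib 0.76 [266.2 212.8] [0.5245 0.2043 0.053 ]
scene start_collar 0.74 [285.3 195. ] [0.5298 0.1252 0.0515]
scene plunger_top 0.36 [291.6 187.7] [0.5287 0.1019 0.06  ]
scene bearing 0.64 [295.3 179.7] [0.5834 0.0114 0.    ]
scene coupler 0.73 [228.8 209. ] [ 0.643   0.2091 -0.    ]
scene carton 0.7 [267.2 262.5] [0.4561 0.2845 0.    ]
top timer 0.86 [270.5 229.8] [0.5068 0.1489 0.004 ]
top knob_axis 0.97 [260.3 239. ] [0.4876 0.1749 0.048 ]
top long_rib 0.56 [244.2 225.6] [0.5195 0.2011 0.053 ]
top start_collar 0.88 [286.2 211.6] [0.5307 0.1132 0.0515]
top plunger_top 0.58 [288.1 212.3] [0.5272 0.1106 0.06  ]
top bearing 0.6 [323.5 184.8] [0.5796 0.017  0.    ]
top coupler 0.73 [233.8 176.9] [0.6353 0.2028 0.    ]
top carton 0.76 [214.1 270.7] [0.4475 0.2801 0.    ]
0.9 [ 0.23069935 -0.52674392  0.23135689] [3.07477074e+00 6.43747201e-01 3.96929576e-05] [ 0.37479029 -0.84889096 -0.33995331]
```

View pics/t1.png

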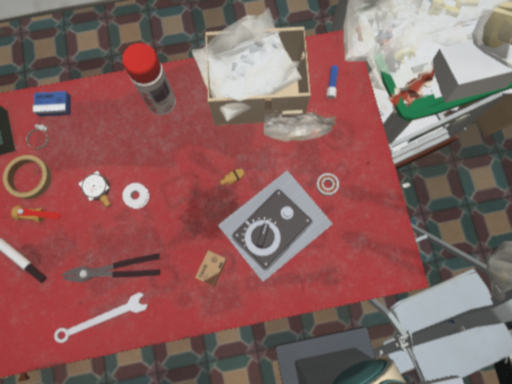

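View pics/s1.png

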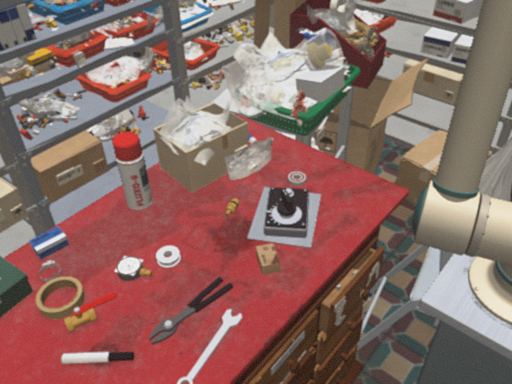

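```bash
python3 -m pendant '[[[85,0.9,-0.9,-0.8,0],[85,1.8,-1.8,-0.8,0],[85,2.7,-2.7,-0.8,0],[85,3.6,-3.5,-0.8,0],[85,4.5,-4.4,-0.8,0],[85,5.4,-5.3,-0.8,0],[85,6.3,-6.2,-0.8,0],[85,7.2,-7.0,-0.8,0],[85,8.1,-7.9,-0.8,0],[85,9.0,-8.8,-0.8,0],[85,9.8,-9.5,-0.8,0],[85,10.4,-10.2,-0.8,0],[85,10.4,-10.2,-0.8,0],[85,10.4,-10.2,-0.8,0],[85,10.4,-10.2,-0.8,0],[85,10.4,-10.2,-0.8,0]]]' 40
cat > b.py <<'E'
from h import *
import sys
s=ctrl.read_state(); c=ctrl.get_calibration("wrist"); im=ctrl.capture("wrist")
for t,z in Z.items():
    for d in ctrl.landmark_of("wrist",t)[:1]:
        print(t,round(d["score"],2),np.round(d["xy"],1),np.round(pix2w("wrist",d["xy"],z,c),4))
M=R.from_rotvec(s["tcp_rot"]).as_matrix()
print(s["time"],s["position"],"q",np.round(s["q"],3),"yaw",np.arctan2(M[1,0],M[0,0]),M[:,2],"F",s["wrist_force"])
save(cv2.resize(im,(800,600)),sys.argv[1])
E
python3 b.py w1
```

```text
time: 2.9
position: [0.5022, 0.1479, 0.2715]
tcp_rot: [3.075, 0.641, 0.0]
wrist_force: [-0.8, -0.4, 0.1]
grip_width: 0.0851
timer 0.83 [259.8 154.8] [0.5064 0.1435 0.004 ]
knob_axis 0.94 [237.1 162.2] [0.4933 0.1707 0.048 ]
long_rib 0.72 [227.7 133.3] [0.5237 0.1954 0.053 ]
start_collar 0.91 [289.6 159. ] [0.5248 0.1103 0.0515]
plunger_top 0.56 [292.9 157.5] [0.5294 0.109  0.06  ]
bearing 0.77 [364.2 147.9] [0.5753 0.008  0.    ]
coupler 0.92 [256.3  46.3] [0.6348 0.2047 0.    ]
carton 0.69 [156.8 147.7] [0.4557 0.2844 0.    ]
2.9 [0.50222359 0.14790853 0.27154195] q [ 0.154  0.177  1.539 -0.     1.425  1.314] yaw 0.41093749315988437 [ 3.53086150e-04 -1.96740955e-04 -9.99999918e-01] F [-0.77320189 -0.42130462  0.08045915]
```

View pics/w1.png

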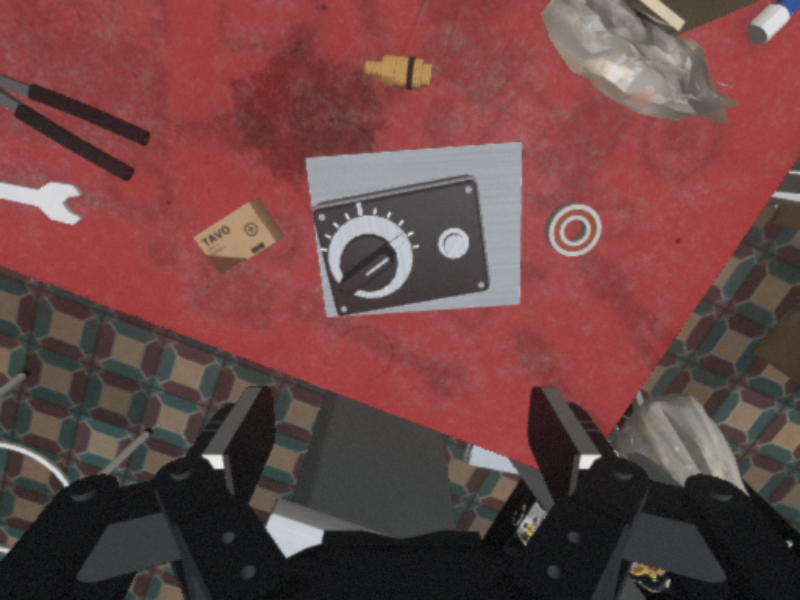

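```bash
python3 - <<'E'
from h import *
c=ctrl.get_calibration("wrist"); im=ctrl.capture("wrist")
T=np.array(c["world_to_cam"]);print("cam",-T[:3,:3].T@T[:3,3],"fwd",T[2,:3],np.array(c["mtx"])[0])
save(cv2.resize(im[108:208,192:322],(780,600),interpolation=cv2.INTER_CUBIC),"w2")
E
```

```text
cam [0.57734444 0.18131789 0.41386092] fwd [-0.29043414 -0.12786627 -0.94831336] [285.761122     0.         256.46739399]
```

View pics/w2.png

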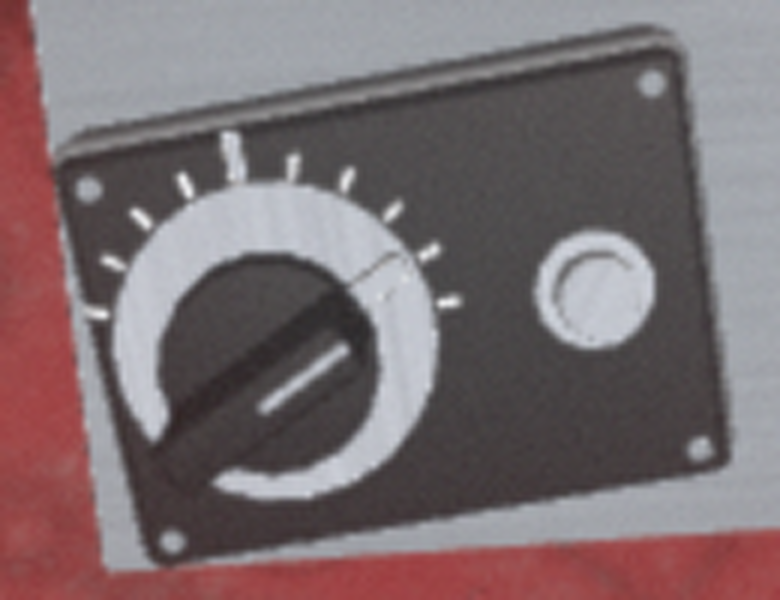

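```bash
python3 - <<'E'
from h import *
c=ctrl.get_calibration("wrist")
P=lambda x,y,z:pix2w("wrist",[192+(x+.5)/6-.5,108+(y+.5)/6-.5],z,c)[:2]
S=np.array([P(88,190,.048),P(652,82,.048),P(700,448,.048),P(173,542,.048)]);print(S,S.mean(0))
yv=(S[0]+S[3]-S[1]-S[2])/2;xv=(S[0]+S[1]-S[2]-S[3])/2
print(np.linalg.norm(yv),np.linalg.norm(xv),np.arctan2(-yv[0],yv[1]),np.arctan2(xv[1],xv[0]))
yaw=np.arctan2(-yv[0],yv[1]);rot=lambda v:np.array([np.cos(yaw)*v[0]-np.sin(yaw)*v[1],np.sin(yaw)*v[0]+np.cos(yaw)*v[1]])
k=S.mean(0)+rot([0,.028]);print("knob",k,"plunger",S.mean(0)+rot([0,-.042]),"ctop",P(595,290,.0515),P(602,298,.06))
r=P(233,155,.053);d=r-k;print("rib",r,np.linalg.norm(d),np.arctan2(d[1],d[0]))
for z in(.05,.055,.06):
  d=P(402,255,z)-k;print("ptr",z,np.linalg.norm(d),np.arctan2(d[1],d[0])-yaw)
for h in (.048,.053,.058):
  a,b=P(262,410,.048+h),P(350,348,.048+h);d=b-a;print("line",h,a-k,b-k,np.linalg.norm(d),np.arctan2(d[1],d[0]),np.arctan2(d[1],d[0])-yaw)
E
```

```text
[[0.50518263 0.21903626]
 [0.57289871 0.11943262]
 [0.50609013 0.07444199]
 [0.43859737 0.17381518]] [0.50569221 0.14668151]
0.12028425966450332 0.08051718761726369 0.5968487512342979 0.5946290917616881
knob [0.48995512 0.16984062] plunger [0.52929784 0.11194286] ctop [0.5292506  0.11196659] [0.52943931 0.11151811]
rib [0.52496345 0.19345437] 0.04222786274717107 0.5934186680287818
ptr 0.05 0.03408737729742954 -1.1243126952540192
ptr 0.055 0.03458483418280095 -1.102874246074025
ptr 0.06 0.035097731728686035 -1.0820530336247711
line 0.048 [-0.00128814 -0.00092378] [ 0.01662857 -0.01161392] 0.02086354516425231 -0.5379587046610741 -1.134807455895372
line 0.053 [ 0.00010685 -0.00072786] [ 0.01774171 -0.01124985] 0.02053533942688562 -0.5379587046610754 -1.1348074558953734
line 0.058 [ 0.00150184 -0.00053195] [ 0.01885485 -0.01088577] 0.020207133689519038 -0.5379587046610751 -1.134807455895373
```

```bash
python3 -m pendant '[[[85,0,-0.3,0.4,0.18],[85,-0.05,-0.5,0.8,0.36],[85,-0.05,-0.5,1.2,0.54],[85,-0.05,-0.5,1.6,0.72],[85,-0.05,-0.5,2.0,0.9],[85,-0.05,-0.5,2.4,0.94],[85,-0.05,-0.5,2.4,0.94],[85,-0.05,-0.5,2.4,0.94],[85,-0.05,-0.5,2.4,0.94]]]' 40
python3 b.py w3
```

```text
time: 4.53
position: [0.4908, 0.1711, 0.1523]
tcp_rot: [-3.032, 0.818, -0.003]
wrist_force: [0.5, -0.9, -0.1]
grip_width: 0.0849
timer 0.93 [267.8 156.3] [0.506  0.1486 0.004 ]
knob_axis 0.93 [257.9 190.2] [0.4918 0.1688 0.048 ]
long_rib 0.62 [213.9 172.5] [0.5265 0.193  0.053 ]
start_collar 0.81 [295.8 126.2] [0.5253 0.1128 0.0515]
plunger_top 0.56 [295.9 123.3] [0.5285 0.1123 0.06  ]
bearing 0.92 [364.9  12.5] [0.575  0.0089 0.    ]
coupler 0.66 [150.7  71.6] [0.6326 0.205  0.    ]
carton 0.96 [189.1 250.7] [0.4546 0.2831 0.    ]
4.525 [0.4908147  0.17109037 0.15227538] q [ 0.202  0.251  1.748 -0.     1.14   2.299] yaw -0.5268220344263659 [ 1.98607454e-03  3.04528998e-04 -9.99997981e-01] F [ 0.54733066 -0.93594845 -0.13349698]
```

View pics/w3.png

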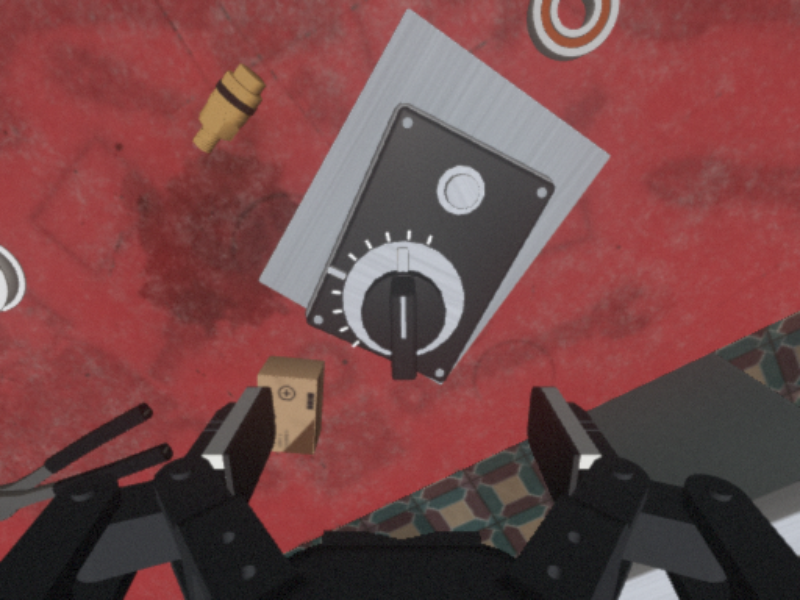

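```bash
python3 - <<'E'
from h import *
c=ctrl.get_calibration("wrist");s=ctrl.read_state()
k=np.array([.490,.170]);u=np.array([np.cos(-.53),np.sin(-.53)])
V=lambda p:np.round((w2pix("wrist",p,c)+.5)*1.5625-.5,0)
for h in(.048,.053,.058):
  print(h,[V([*(k+u*t),.048+h]) for t in(-.022,0,.02,.022)])
print(V([*s["position"][:2],.1]))
E
```

```text
0.048 [array([402., 373.]), array([402., 332.]), array([402., 292.]), array([402., 288.])]
0.053 [array([402., 378.]), array([402., 336.]), array([402., 295.]), array([402., 291.])]
0.058 [array([402., 383.]), array([402., 340.]), array([402., 299.]), array([402., 294.])]
[400. 336.]
```

```bash
python3 -m pendant '[[[60,0,0.02,0.4,0],[50,0,0.02,0.8,0],[40,0,0.02,1.1,0],[30,0,0.02,1.3,0],[30,0,0.02,1.45,0],[30,0,0.02,1.56,0],[30,0,0.02,1.56,0],[30,0,0.02,1.56,0]]]' 40
python3 -c "
from h import *
s=ctrl.read_state();print(s['time'],s['wrist_force'],s['torque'],s['position'])"
```

```text
time: 5.98
position: [0.4899, 0.1701, 0.0736]
tcp_rot: [-3.033, 0.818, -0.001]
wrist_force: [0.3, 0.0, -0.1]
grip_width: 0.03
5.975 [ 0.3425594   0.00584856 -0.09125946] [0.02544481 0.02197902 0.02321707] [0.48989833 0.17012246 0.07359477]
```

```bash
python3 -m pendant '[[[22,0,0,0,0],[18,0,0,0,0],[14,0,0,0,0],[8,0,0,0,0],[8,0,0,0,0],[8,0,0,0,0]]]' 50
python3 b.py w4
```

```text
time: 6.72
position: [0.4897, 0.1702, 0.0734]
tcp_rot: [-3.033, 0.819, -0.0]
wrist_force: [0.1, -0.1, 0.5]
grip_width: 0.0113
timer 0.77 [270.1 176.5] [0.5052 0.1487 0.004 ]
knob_axis 0.86 [255.  226.9] [0.4923 0.1695 0.048 ]
long_rib 0.66 [194.1 204. ] [0.5262 0.1925 0.053 ]
start_collar 0.71 [193.6 205.3] [0.5254 0.1939 0.0515]
plunger_top 0.61 [315.3 133.5] [0.5284 0.1106 0.06  ]
bearing 0.37 [312.4 134.5] [0.5165 0.1058 0.    ]
coupler 0.63 [109.2  59.5] [0.6329 0.2038 0.    ]
carton 0.96 [166.3 294. ] [0.4558 0.284  0.    ]
6.725 [0.4896999  0.17016294 0.07338232] q [0.2   0.333 1.858 0.    0.95  2.298] yaw -0.5273596678065979 [ 2.85998771e-04  1.41891011e-04 -9.99999949e-01] F [ 0.07186802 -0.12997761  0.49272366]
```

View pics/w4.png

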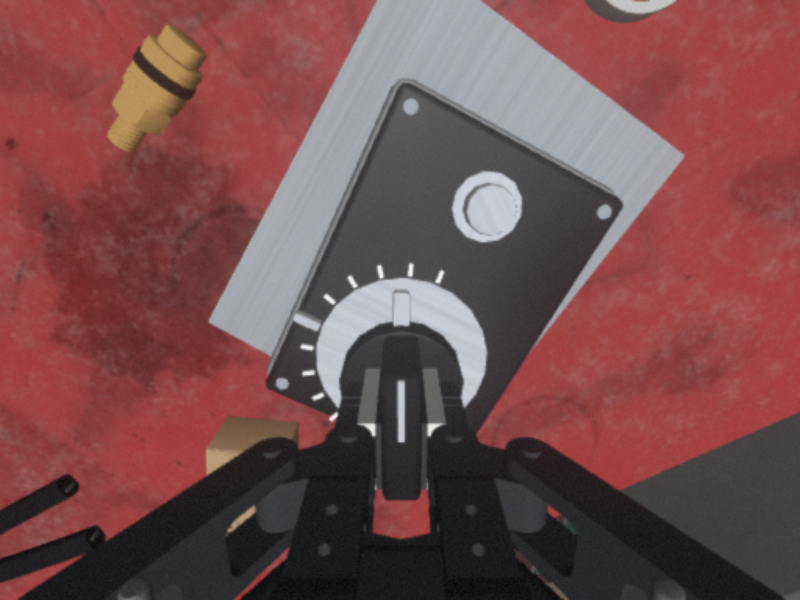

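```bash
cat > r.py <<'E'
from h import *
s=ctrl.read_state();print(s['time'],np.round(s['wrist_force'],2),np.round(s['torque'],3),np.round(s['position'],4))
E
python3 -m pendant '[[[8,0,0,0.02,0],[8,0,0,0.04,0],[8,0,0,0.04,0]]]' 60; python3 r.py
python3 -m pendant '[[[8,0,0,0.02,0],[8,0,0,0.02,0]]]' 60; python3 r.py
```

```text
time: 7.55
position: [0.4897, 0.1701, 0.0711]
tcp_rot: [3.033, -0.818, 0.0]
wrist_force: [1.4, 0.9, -0.3]
grip_width: 0.0113
7.55 [ 1.4   0.86 -0.31] [ 0.148 -0.077 -0.048] [0.4897 0.1701 0.0711]
time: 7.8
position: [0.4897, 0.1701, 0.0702]
tcp_rot: [-3.033, 0.818, -0.0]
wrist_force: [0.1, 1.0, -0.2]
grip_width: 0.0107
7.8 [ 0.07  1.03 -0.16] [ 0.16  -0.152  0.036] [0.4897 0.1701 0.0702]
```

```bash
python3 -m pendant '[[[8,0,0,0.02,0],[8,0,0,0.02,0]]]' | grep force; python3 r.py
python3 -m pendant '[[[8,0,0,0.01,0],[8,0,0,0.01,0]]]' | grep force; python3 r.py
```

```text
wrist_force: [0.7, 0.6, 1.0]
8.05 [0.67 0.62 1.05] [ 0.191 -0.133 -0.052] [0.4897 0.1701 0.0692]
wrist_force: [2.0, 1.4, 1.1]
8.3 [1.99 1.39 1.09] [ 0.181 -0.097 -0.058] [0.4896 0.1701 0.0687]
```

```bash
python3 -m pendant '[[[8,0,0,0.02,0],[8,0,0,0.02,0]]]' | grep force; python3 r.py
```

```text
wrist_force: [2.2, 1.0, 0.2]
8.55 [2.19 1.   0.22] [ 0.162 -0.179 -0.004] [0.4896 0.1701 0.0677]
```

```bash
python3 -m pendant '[[[8,0,0,0.01,0],[8,0,0,0.01,0]]]' | grep force; python3 r.py
```

```text
wrist_force: [1.4, 1.1, 1.4]
8.8 [1.39 1.06 1.36] [ 0.235 -0.135 -0.043] [0.4897 0.1701 0.0672]
```

```bash
python3 -m pendant '[[[8,0,0,0.01,0],[8,0,0,0.01,0]]]' | grep force; python3 r.py
```

```text
wrist_force: [0.9, 1.6, 1.2]
9.05 [0.89 1.61 1.2 ] [ 0.23  -0.181 -0.049] [0.4897 0.1701 0.0668]
```

```bash
python3 -m pendant '[[[8,0,0,0.01,0],[8,0,0,0.01,0]]]' | grep force; python3 r.py
```

```text
wrist_force: [1.3, 1.6, 2.1]
9.3 [1.3  1.59 2.13] [ 0.203 -0.171 -0.005] [0.4896 0.1701 0.0663]
```

```bash
python3 -m pendant '[[[8,0,0,0.01,0],[8,0,0,0.01,0]]]' | grep force; python3 r.py
```

```text
wrist_force: [0.5, 1.0, 2.1]
9.55 [0.5  1.   2.09] [ 0.301 -0.248 -0.046] [0.4896 0.1701 0.0657]
```

```bash
python3 -m pendant '[[[8,0,0,0.01,0],[8,0,0,0.01,0]]]' | grep force; python3 r.py
```

```text
wrist_force: [0.6, 1.8, 2.8]
9.8 [0.6  1.83 2.82] [ 0.205 -0.105 -0.055] [0.4897 0.1701 0.0655]
```

```bash
python3 -m pendant '[[[8,0,0,0.01,0],[8,0,0,0.01,0]]]' | grep force; python3 r.py
```

```text
wrist_force: [-0.1, 1.5, 6.1]
10.05 [-0.12  1.54  6.08] [ 0.172  0.066 -0.031] [0.4897 0.1701 0.0654]
```

```bash
python3 -m pendant '[[[8,0,0,0.01,0],[8,0,0,0.01,0]]]' 70| grep force; python3 r.py
```

```text
wrist_force: [-0.8, 1.2, 10.9]
10.3 [-0.77  1.18 10.86] [ 0.174  0.201 -0.011] [0.4897 0.1701 0.0654]
```

```bash
python3 -m pendant '[[[8,0,0,0.01,0],[8,0,0,0.01,0]]]' | grep force; python3 r.py
```

```text
wrist_force: [-1.9, 1.2, 13.3]
10.55 [-1.93  1.19 13.33] [ 0.143  0.404 -0.1  ] [0.4897 0.1701 0.0654]
```

```bash
python3 -m pendant '[[[8,0,0,0.01,0],[8,0,0,0.01,0]]]' | grep force; python3 r.py
```

```text
wrist_force: [-2.9, 0.5, 16.4]
10.8 [-2.89  0.55 16.44] [ 0.052  0.517 -0.004] [0.4897 0.1701 0.0654]
```

```bash
python3 b.py w5; python3 r.py; python3 -c "
from h import *
save(ctrl.capture('scene')[150:270,220:360].repeat(4,0).repeat(4,1),'s2')"
```

```text
timer 0.9 [272.8 179.9] [0.5041 0.1474 0.004 ]
knob_axis 0.64 [252.8 232.4] [0.493  0.1705 0.048 ]
long_rib 0.96 [193.3 210.3] [0.5249 0.192  0.053 ]
start_collar 0.72 [313.6 137.4] [0.5269 0.1122 0.0515]
plunger_top 0.63 [321.4 135.7] [0.5275 0.1093 0.06  ]
coupler 0.83 [104.3  59.2] [0.632  0.2037 0.    ]
10.8 [0.48973549 0.17010106 0.06537263] q [ 0.2    0.343  1.868 -0.     0.929  2.298] yaw -0.5271170937616894 [ 1.16364294e-03  7.10607041e-05 -9.99999320e-01] F [-2.89209695  0.54974379 16.44264358]
11.25 [-3.33  1.73 17.23] [ 0.042  0.577 -0.05 ] [0.4897 0.1701 0.0654]
```

View pics/w5.png

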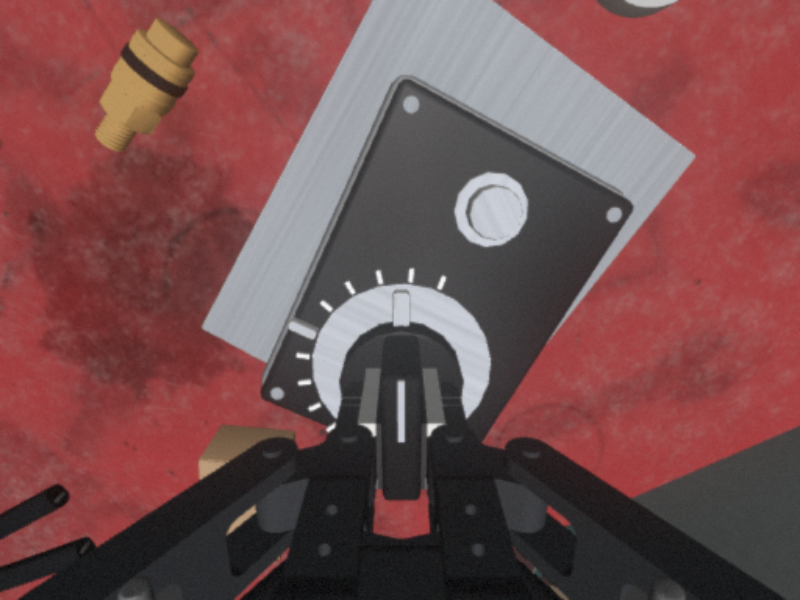

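```bash
python3 -m pendant '[[[8,-0.006,0.004,0.004,-0.05],[8,-0.006,0.004,0.004,-0.12],[8,-0.006,0.004,0.004,-0.2],[8,-0.006,0.004,0.004,-0.28],[8,-0.006,0.004,0.004,-0.28]]]' 80| grep force; python3 r.py
```

```text
wrist_force: [-2.1, 0.7, 17.6]
11.925 [-2.1   0.69 17.65] [0.12  0.472 0.067] [0.4898 0.1702 0.0654]
```

```bash
python3 b.py w6
```

```text
timer 0.97 [282.9 185.3] [0.5038 0.1459 0.004 ]
knob_axis 0.6 [255.  235.4] [0.4903 0.1706 0.048 ]
long_rib 0.85 [201.9 194.5] [0.5254 0.193  0.053 ]
start_collar 0.75 [342.9 155.7] [0.5275 0.1108 0.0515]
plunger_top 0.9 [344.5 159.8] [0.5273 0.1125 0.06  ]
bearing 0.97 [466.9  26.7] [0.5775 0.0079 0.    ]
coupler 0.64 [146.5  18.4] [0.6326 0.206  0.    ]
carton 0.71 [135.7 275.6] [0.455  0.2844 0.    ]
11.925 [0.48976244 0.17015753 0.06538552] q [ 0.2    0.343  1.869 -0.     0.928  2.018] yaw -0.24668881991834235 [ 2.04012605e-03  3.42845551e-04 -9.99997860e-01] F [-2.09520153  0.6897783  17.6457561 ]
```

View pics/w6.png

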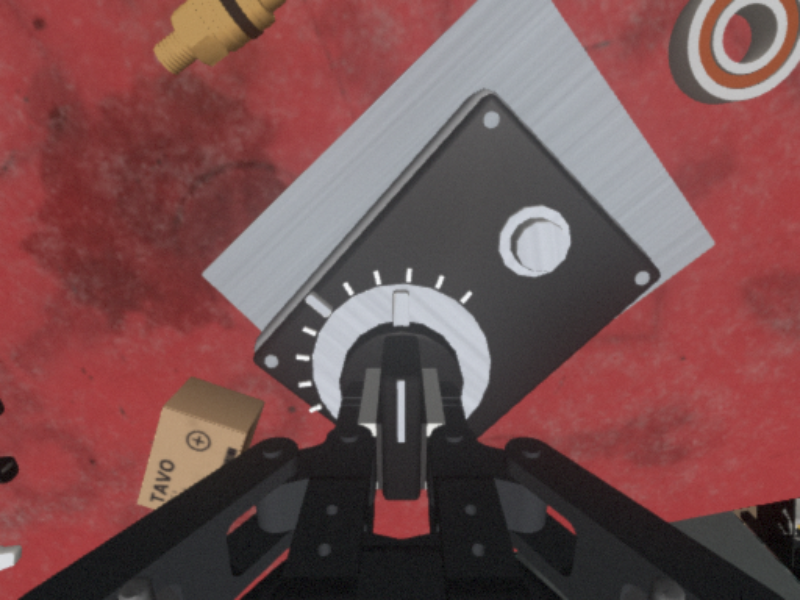

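```bash
cat > y.py <<'E'
from h import *
import sys
c=ctrl.get_calibration("wrist")
P=lambda x,y,z=.048:pix2w("wrist",[(x+.5)/1.5625-.5,(y+.5)/1.5625-.5],z,c)[:2]
p=[P(*a) for a in eval(sys.argv[1])] # left(+x+y), far(+x-y), right(-x-y)
d=p[0]-p[1];e=p[1]-p[2];print(np.linalg.norm(d),np.arctan2(-d[0],d[1]),np.linalg.norm(e),np.arctan2(e[1],e[0]),(p[0]+p[2])/2)
E
python3 y.py '[(271,361),(491,120),(642,278)]'
```

```text
0.12022166940067072 0.5791124620238342 0.08073028550573341 0.581432943615375 [0.5048721  0.14628524]
```

```bash
python3 -m pendant '[[[8,0,0,0.004,-0.1],[8,0,0,0.004,-0.2],[8,0,0,0.004,-0.3],[8,0,0,0.004,-0.4],[8,0,0,0.004,-0.4]]]' | grep force; python3 r.py
```

```text
wrist_force: [-2.6, 1.0, 18.8]
13.0 [-2.63  1.05 18.85] [0.16  0.563 0.172] [0.4898 0.1703 0.0654]
```

```bash
python3 -m pendant '[[[8,0,0,0,-0.1],[8,0,0,0,-0.2],[8,0,0,0,-0.3],[8,0,0,0,-0.4],[8,0,0,0,-0.43],[8,0,0,0,-0.43],[8,0,0,0,-0.43]]]' | grep force; python3 r.py;  python3 b.py w7
```

```text
wrist_force: [-2.4, 0.4, 18.8]
13.875 [-2.41  0.37 18.81] [ 0.145  0.53  -0.109] [0.4898 0.1704 0.0654]
timer 0.92 [293.1 211.4] [0.5039 0.1452 0.004 ]
knob_axis 0.59 [252.9 233.9] [0.4896 0.1723 0.048 ]
long_rib 0.59 [256.5 170.6] [0.5256 0.1933 0.053 ]
start_collar 0.61 [369.  240.7] [0.5262 0.1112 0.0515]
plunger_top 0.8 [378.6 246.2] [0.5282 0.1098 0.06  ]
bearing 0.89 [485.6 225.5] [0.5773 0.0081 0.    ]
coupler 0.94 [332.    2.1] [0.6316 0.206  0.    ]
carton 0.8 [ 99.8 166.2] [0.4535 0.2853 0.    ]
13.875 [0.48975019 0.17036011 0.06536646] q [0.2   0.343 1.869 0.    0.928 1.188] yaw 0.5824288450561734 [ 2.12167171e-03  7.19973933e-04 -9.99997490e-01] F [-2.41286412  0.37189177 18.81049842]
```

View pics/w7.png

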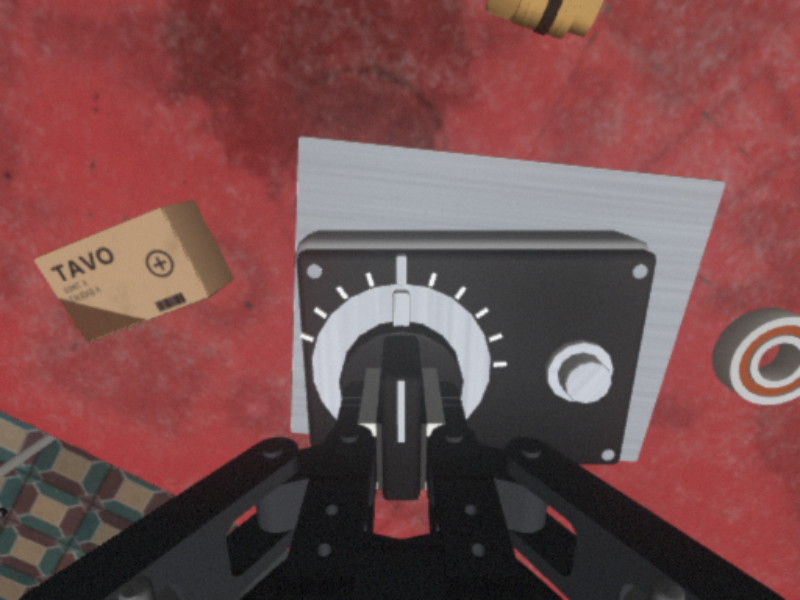

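```bash
python3 -m pendant '[[[8,0,0,-0.02,0],[8,0,0,-0.04,0],[8,0,0,-0.05,0],[8,0,0,-0.05,0]]]' | grep force; python3 r.py
```

```text
wrist_force: [1.1, 2.0, 4.1]
14.825 [1.11 2.02 4.14] [ 0.278 -0.189 -0.067] [0.4895 0.1702 0.0655]
```

```bash
python3 -m pendant '[[[14,0,0,0,0],[18,0,0,0,0],[24,0,0,0,0],[30,0,0,0,0],[30,0,0,-0.2,0],[30,0,0,-0.8,0],[30,0,0,-1.5,0],[30,0,0,-2,0],[30,0,0,-2,0],[30,0,0,-2,0]]]'; python3 b.py w8; python3 r.py
```

```text
time: 16.08
position: [0.4886, 0.1699, 0.1649]
tcp_rot: [3.009, 0.903, -0.002]
wrist_force: [0.7, 0.1, 0.0]
grip_width: 0.0302
timer 0.9 [279.9 176.7] [0.5015 0.1468 0.004 ]
knob_axis 0.63 [253.2 183.9] [0.4898 0.1737 0.048 ]
long_rib 0.74 [255. 141.] [0.5252 0.1948 0.053 ]
plunger_top 0.88 [335.5 194.9] [0.5255 0.1068 0.06  ]
coupler 0.98 [309.   30.9] [0.6343 0.2049 0.    ]
carton 0.86 [147.5 141.8] [0.4547 0.2865 0.    ]
16.075 [0.48860576 0.1698925  0.16487748] q [ 0.2    0.238  1.732 -0.     1.173  1.188] yaw 0.5828194392202473 [-9.80528300e-04 -3.48376928e-04 -9.99999459e-01] F [0.6686014  0.0934135  0.00081932]
16.525 [-0.18  0.03 -0.12] [ 0.005 -0.029 -0.039] [0.4891 0.17   0.165 ]
```

View pics/w8.png

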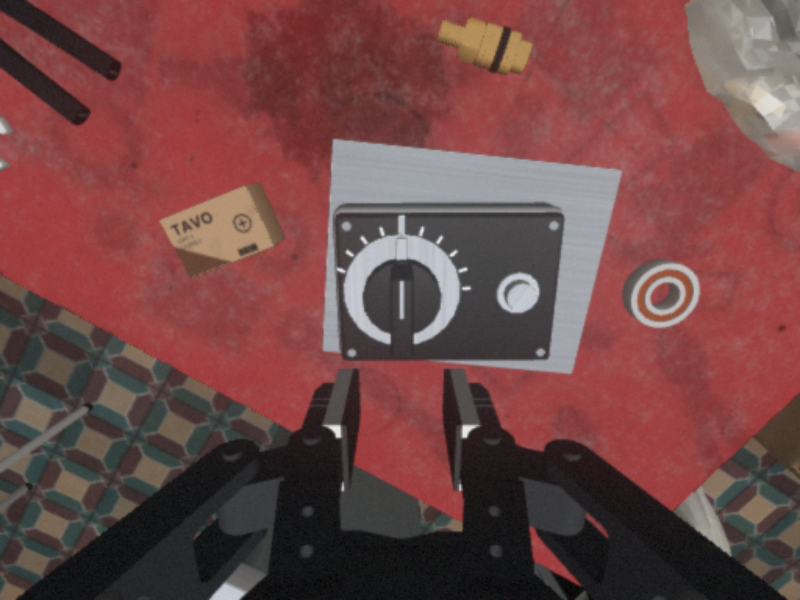

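```bash
python3 - <<'E'
from h import *
s=ctrl.read_state();c=ctrl.get_calibration("wrist");M=R.from_rotvec(s["tcp_rot"]).as_matrix()
P=lambda x,y,z=.048:pix2w("wrist",[(x+.5)/1.5625-.5,(y+.5)/1.5625-.5],z,c)
S=np.array([P(346,227),P(553,226),P(541,352),P(352,352)]);m=S.mean(0)
yv=S[0]+S[3]-S[1]-S[2];xv=S[0]+S[1]-S[2]-S[3];yaw=np.arctan2(-yv[0],yv[1]);print(m,yaw,np.arctan2(xv[1],xv[0]))
a=m+.042*np.array([np.sin(yaw),-np.cos(yaw),0]);b=P(520,294,.06);print(a,b)
d=P(402,250,.055)-P(402,300,.055);print("ptr yaw",np.arctan2(d[1],d[0]), "rib", P(402,225,.053)-m-.028*np.array([-np.sin(yaw),np.cos(yaw),0]))
p=(a+b)/2;p[2]=.06;print(p,"tool shift units",M.T@(p-s["position"])/.05)
E
```

```text
[0.50531433 0.14575116 0.048     ] 0.5833928696050159 0.5921589270766008
[0.52845039 0.11069803 0.048     ] [0.52984065 0.11323597 0.06      ]
ptr yaw 0.5819778107894614 rib [0.03482039 0.02290679 0.005     ]
[0.52914552 0.111967   0.06      ] tool shift units [0.03090609 1.41014912 2.10035011]
```

```bash
python3 -m pendant '[[[0,0.03,0.7,0,0],[0,0.03,1.41,0,0],[0,0.03,1.41,0.6,0],[0,0.03,1.41,1.2,0],[0,0.03,1.41,1.6,0],[0,0.03,1.41,1.9,0],[0,0.03,1.41,1.9,0],[0,0.03,1.41,1.9,0]]]' 30; python3 b.py w9; python3 r.py
```

```text
time: 17.52
position: [0.53, 0.1121, 0.071]
tcp_rot: [3.009, 0.903, 0.002]
wrist_force: [-0.5, -0.5, 1.0]
grip_width: -0.0003
timer 0.57 [201.5 209.1] [0.5045 0.1465 0.004 ]
knob_axis 0.94 [145.9 232.3] [0.4907 0.1705 0.048 ]
long_rib 0.68 [132.6 173.2] [0.5239 0.1934 0.053 ]
start_collar 0.93 [255.7 244.2] [0.5238 0.108  0.0515]
plunger_top 0.71 [255.6 243.6] [0.528  0.1108 0.06  ]
bearing 0.74 [392.4 222.2] [0.5783 0.0102 0.    ]
coupler 0.86 [219.9   8.6] [0.6309 0.2061 0.    ]
carton 0.6 [ 14.9 166.3] [0.4551 0.283  0.    ]
17.525 [0.52996895 0.11212722 0.07104814] q [ 0.08   0.365  1.811 -0.     0.964  1.068] yaw 0.5829325688861153 [ 1.45517082e-03  3.73308185e-05 -9.99998941e-01] F [-0.54199396 -0.46733702  1.04902659]
17.975 [-1.    0.54 -0.68] [-0.002  0.016  0.016] [0.5294 0.112  0.0706]
```

View pics/w9.png

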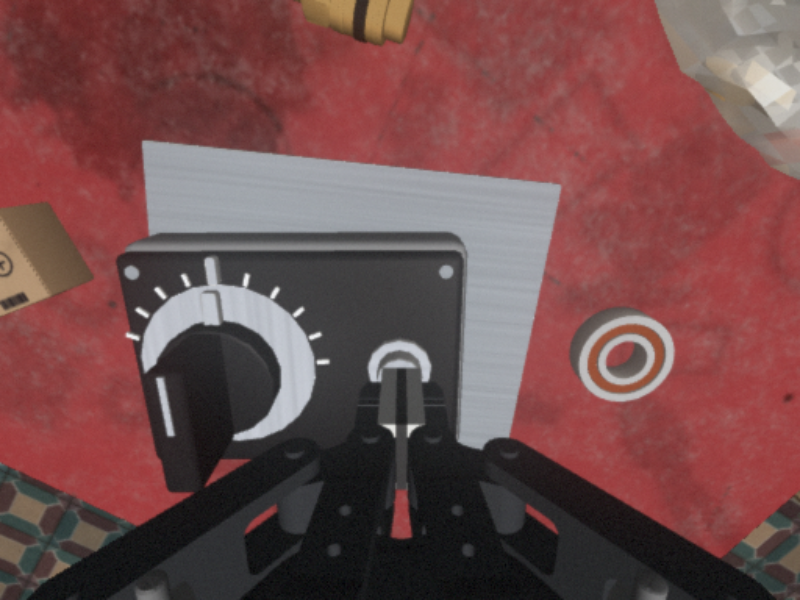

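```bash
python3 -m pendant '[[[0,0,0,0.1,0],[0,0,0,0.2,0],[0,0,0,0.2,0]]]' |grep force; python3 r.py;python3 -m pendant '[[[0,0,0,0.04,0],[0,0,0,0.08,0],[0,0,0,0.08,0]]]' |grep force; python3 r.py
```

```text
wrist_force: [0.1, -0.3, -0.8]
18.35 [ 0.13 -0.34 -0.81] [-0.001 -0.049  0.025] [0.529  0.1119 0.0598]
wrist_force: [-0.3, -1.2, 1.8]
18.725 [-0.26 -1.18  1.77] [-0.002  0.103 -0.002] [0.5292 0.112  0.0563]
```

```bash
python3 -m pendant '[[[0,0,0,0.02,0],[0,0,0,0.04,0],[0,0,0,0.04,0]]]' |grep force; python3 r.py
```

```text
wrist_force: [-1.2, 0.5, 3.1]
19.1 [-1.21  0.49  3.1 ] [-0.036  0.185 -0.013] [0.5292 0.112  0.0543]
```

```bash
python3 -m pendant '[[[0,0,0,0.01,0],[0,0,0,0.02,0],[0,0,0,0.02,0]]]' |grep force; python3 r.py
```

```text
wrist_force: [-2.1, -0.4, 5.9]
19.475 [-2.12 -0.36  5.92] [-0.052  0.401  0.024] [0.5292 0.112  0.054 ]
```

```bash
python3 -m pendant '[[[0,0,0,0.01,0],[0,0,0,0.02,0],[0,0,0,0.02,0]]]' |grep force; python3 r.py
```

```text
wrist_force: [-3.9, 0.1, 13.1]
19.85 [-3.88  0.11 13.06] [-0.176  0.663  0.032] [0.5293 0.112  0.0539]
```

```bash
python3 -m pendant '[[[0,0,0,-0.05,0],[0,0,0,-0.1,0],[0,0,0,-0.5,0],[0,0,0,-1.2,0],[0,0,0,-2.0,0],[0,0,0,-2.8,0],[0,0,0,-3,0],[0,-0.6,0,-3,0],[0,-0.6,0,-3,0],[0,-0.6,0,-3,0]]]'; python3 b.py w10; python3 r.py
```

```text
time: 21.1
position: [0.5044, 0.0956, 0.2016]
tcp_rot: [-3.009, -0.902, 0.001]
wrist_force: [0.4, 0.2, -0.3]
grip_width: 0.0001
timer 0.96 [218.7 144. ] [0.5037 0.1482 0.004 ]
knob_axis 0.71 [187.4 148.2] [0.4911 0.1721 0.048 ]
long_rib 0.71 [183.2 111.1] [0.5222 0.1926 0.053 ]
start_collar 0.81 [255.5 153.5] [0.5258 0.1102 0.0515]
plunger_top 0.51 [257.  152.4] [0.5289 0.1105 0.06  ]
bearing 0.71 [352.3 156.5] [0.5792 0.0043 0.    ]
carton 0.91 [ 96.9 111.3] [0.4579 0.2857 0.    ]
21.1 [0.50436934 0.09564924 0.2015879 ] q [0.052 0.203 1.682 0.    1.257 1.04 ] yaw 0.5825362416857699 [-5.49162258e-04  2.05019155e-04 -9.99999828e-01] F [ 0.42932876  0.22379735 -0.32508836]
21.55 [-0.4   0.04 -1.01] [ 0.034  0.019 -0.047] [0.5044 0.0956 0.2023]
```

View pics/w10.png

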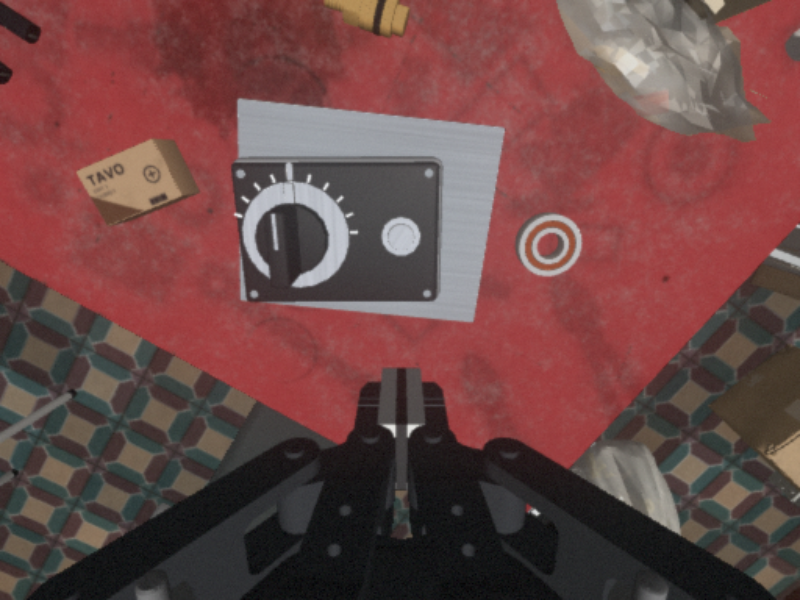

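```bash
python3 -c "
from h import *
print(ctrl.hand_in())"
```

```text
the job is handed in; nothing more can be done
None
```

I set the timer and started it, then handed the job in at about 21.6 s with the arm clear. The interface reports no verdict.

- **Knob:** I gripped the bar and pressed it down with 17–19 N, which is inside the 14–24 N range. I turned it about 1.11 rad to the long rib. After release, the pointer and the rib lined up to within about 0.01 rad in the wrist picture.
- **Plunger:** I pushed it to its hard stop. The fingertips stopped at z = 0.054 m, the height expected when it is fully in, and the force rose to 13 N. The last picture shows it sunk into its collar.
- **Case:** measured before the plunger push, it had moved about 1 mm and turned about 0.01 rad, within measurement error. After the push I only compared the detected points and the picture, and they show no shift.
- **Neighbours:** the bearing and carton stayed within detector scatter. The coupler was not detected in the last picture, though it shows there where it was. Nothing touched any of them.

One reading did not agree: while I pressed the knob, the measured tool height stayed at 0.0654 m as the force rose. The rubber stop should have given about 1 mm, so I relied on the force reading. The sideways force was at most about 4 N.

I viewed 12 pictures (t1, s1, w1–w10), two over the budget of 10.

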